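# Clamp a plaster press mould

## Robot

A 6-joint arm with a two-finger parallel gripper is mounted at the origin on the work surface. World frame = base frame: x ahead of the robot, y to its left, z up, the work surface at z = 0. Lengths are in m, angles in rad, forces in N, time in s.
With the tool pointing down it reaches from about 0.275 to 0.825 m from the base axis. Payload 5.2 kg.
Tool frame: the origin (TCP) lies on the centre line of the jaws, within the pads' length; the fingertips stand 14 mm ahead of it and the grasp point (between the pads) lies 5 mm behind it; z points along the fingers, y is the line along which they close (so a half turn about z gives the same grasp; the last joint's range is limited). The gripper opens to 93 mm and grips with 3 to 60 N. Pads are 15 mm wide; open, the fingers measure 128 mm over their backs; the gripper's body (75 mm by 188 mm) begins 65 mm behind the grasp point.
Start: joints at [-1.552, 0.259, 1.535, -0, 1.348, -0.203], TCP at [0.121, -0.537, 0.233] pointing down, gripper open.
Joint ranges: [-3.14, 3.14], [-0.91, 2.08], [0.19, 2.58], [-1.22, 4.36], [0.22, 2.71], [-3.12, 3.12]. Speed limits (rad/s): [2.57, 2.57, 3.14, 3.14, 3.14, 3.14].

## Interface

Orientations are given as a unit quaternion [x, y, z, w].
In Python, from station import manip gives the robot as it stands.
- The arm moves only by the shell command python3 -m creep 'ROWS' [OPENING]. ROWS is JSON, a list of rows, each a list of 6 numbers: the shift along the tool's x, y, z in cm, then the turn, a rotation vector about the tool's x, y, z in degrees. In form: [[tx, ty, tz, rx, ry, rz], ...]. A call has 1 to 20 rows; each row shifts and turns the commanded pose from where the row before left it, along the tool's axes as they then stand; what a row does not reach is not made up. A row lasts 1/8 s, in which the tool goes at most 62.5 mm and 10.7 degrees, less where a joint would pass 70% of its speed; a pose out of reach is approached as far as the arm can. A call with a gripper value outside its range is refused whole. OPENING is the opening, from 0 (shut) to 1 (fully open), set as the call begins (- or left out, the last holds). The fingers move at their own pace and stop on an object; the grip force is fixed at half the most. Time passes only in rows, so rows that do not move let the fingers close. It gives the time, the measured TCP pose, the force, the opening and the grip force at its end, in the units of the state.
- manip.observe(): the state, without advancing time (a new reading comes with each control period).
- manip.snapshot(name): name is "scene" or "top" or "wrist"; returns a dict with "frame" (480x640x3 uint8, blue, green, red), "fx", "fy", "cx", "cy" (pixels), "k1" (the pictures are not rectified: a ray, as slopes to the right and down, at radius r is drawn at 1 + k1 r^2 times it, then the intrinsics apply), "origin" and "rotation" of the camera in the world; the wrist camera has in their place "hand_eye" (4x4, takes a point from camera to tool coordinates, whose origin is the TCP and whose axes are the flange's). Camera axes: x right, y down, z forward; pixel columns grow to the right and rows downward; lengths in m; the calibration is good to about 2 mm. A picture is of the moment at which its call begins: read the wrist's pose just before it. There is no depth.
- manip.hand_in(): hands the job in; it is judged then, once.
The state is a dict: "t": time; "qpos": joint angles; "qvel": joint speeds; "joint_efforts": joint torques, N m; "tool_pos": TCP position; "eef_rot": TCP orientation; "contact_force": force on the tool from outside, world axes, zero at the start; "torque": the same for the moment, N m; "finger_gap": opening from 0.0 (shut) to 1.0 (fully open); "finger_force": force on a finger pad.
Only numpy, scipy, OpenCV 4.12 (cv2) and the standard library are available. Lean on these libraries where they do the work, as an engineer would, in place of code of your own. Each camera call takes 0.05 s, during which the arm holds its last target. There are 200 camera calls.

## Task

The two-part plaster press mould is closed but not yet clamped. With the outside of a finger, swing the clamp strap round over the mould until its end rests against the stop post, then push the ball-ended cam lever fully down with the fingertips so that the cam locks onto the mould. Only push, do not take the strap's end block or the lever's knob between the fingers; do not shift or lift the mould's top half, and leave the pottery and tools around it where they are.

Things in the scene. Friction and masses are not known exactly. Their poses are not given: they have to be found in the camera images.
- stand: fixed clamping stand: wooden board 270 x 270 x 18 mm carrying a two-part plaster mould, 110 x 110 mm in plan. Origin on the table under the mould's centre; its +x points from the mould to the strap's pivot post (95 mm away), +y to the stand's left, z up. A steel stop post, 18 mm square, 122 mm tall, stands in front of the mould (at x -72, y -27 mm in this frame), just right of where the closed strap's end comes to lie
- mould_top: loose upper half of the mould, a plaster block 110 x 110 x 39 mm (0.6 kg) with a 44 mm square steel pressure pad, 4 mm thick, on its top. Origin at the centre of its underside, 59 mm above the table; the top of the plaster is at 98 mm and of the pad at 102 mm above the table. It only rests on the lower half and shifts if pushed with about 3.5 N
- strap (a joint): swing of the clamp strap about the vertical pivot post, rad: 0 = closed, straight across the mould over the stand's x axis with its end against the stop post (a hard end stop); grows as it swings out to the stand's left (at 1.57 it points along the stand's +y), at most 1.75. The strap is a steel fork bar, 32 mm wide, 18 mm high, its underside 112 mm and top 130 mm above the table, and stays where it is left (about 0.6 N at its end moves it)
- strap_end (a point): centre of the steel block at the strap's free end, 165 mm from the pivot axis; the block is 32 mm along the strap, 34 mm across it and 24 mm high (106 to 130 mm above the table). When closed it lies in front of the mould's near edge
- strap_pivot (a point): point on the strap's vertical pivot axis, 130 mm above the table
- lever (a joint): cam lever's raise, rad: 0 = fully down, cam locked on the pad (a hard end stop, lever then 0.27 rad above level); grows as the lever is raised, at most 1.35. It starts raised, stays where it is left, and goes down with about 2 N at the knob, some 5 N near the end as the cam bites, and then stays locked
- lever_knob (a point): centre of the black ball knob, 26 mm in diameter, at the end of the cam lever, 95 mm from the lever's pin. The lever stands up over the strap and goes down along the strap towards (and ending above) the pivot post, away from the strap's free end; fully down the knob is about 154 mm above the table, 3 mm short of the pivot axis
- cam: steel cam disc, 32 mm in diameter, 14 mm wide, at the foot of the lever, between the fork's bars, turning with the lever; its off-centre rim presses on the mould's pad with about 30 N when the lever is fully down and clears it by 2 mm or more when raised. Origin at the lever's level pin, which crosses the strap 95 mm from the pivot axis, 127 mm above the table, and gives upward by 2 mm on a stiff spring (15 N/mm) as the cam bites
- test_cup: small raw clay cup, 48 mm wide, 50 mm tall, standing on the stand's board right of the mould; a bystander. Origin at the centre of its underside
- pinch_bowl: small clay bowl, 52 mm wide, 36 mm tall, standing on the stand's board at the front left, lower than the strap, which passes over it; a bystander. Origin at the centre of its underside
- rib: flat wooden potter's rib, 90 x 45 x 7 mm, lying on the stand's board at the far left; a bystander. Origin at the centre of its underside
- bowl_a: clay bowl, 116 mm wide, 55 mm tall, on the table to the left; a bystander. Origin at the centre of its underside
- bowl_b: clay bowl, 100 mm wide, 62 mm tall, on the table to the left; a bystander. Origin at the centre of its underside
- beaker: clay beaker, 72 mm wide, 85 mm tall, on the table to the right; a bystander. Origin at the centre of its underside
- oxide_jar: closed jar, 62 mm wide, 80 mm tall, on the table to the right; a bystander. Origin at the centre of its underside
- brush: brush 190 mm long, lying on the table to the right; a bystander. Origin under its middle
Not all that is in view belongs to the job. What is shaped like the mould_top but turquoise is not meant.

How it is judged:
On the way, in this order (a step that is already met when the one before it is completed fails the run):
1. the strap lies across the mould against the stop, the lever still raised (value of joint strap below 0.06 rad and value of joint lever above 0.6 rad), for 0.2 s.
2. the cam lever is fully down and the cam presses on the mould (value of joint lever below 0.1 rad and value of joint strap below 0.06 rad and contact force between cam and mould_top above 15 N), for 0.2 s.
At the end, for the whole second after the job is handed in: Strap within 0.06 rad of closed, lever within 0.10 rad of fully down, the cam pressing on the mould with more than 15 N, everything at rest, the mould's top half within 8 mm of where it began, bystanders within 20 mm of where they began (all of step 2 and distance of mould_top from where it was at the start of the episode below 0.008 m and linear speed of mould_top below 0.02 m/s and velocity of joint strap between -0.05 and 0.05 rad/s and velocity of joint lever between -0.05 and 0.05 rad/s and distance of each of test_cup, pinch_bowl, rib, bowl_a, bowl_b, beaker, oxide_jar, brush from where it was at the start of the episode below 0.02 m); the robot touches nothing.
It fails at once if the lever is pushed down before the strap is across the mould (value of joint lever below 0.5 rad and value of joint strap above 0.12 rad).
It fails at once if the mould's top half is shifted by more than 8 mm, or lifted (distance of mould_top from where it was at the start of the episode above 0.008 m or z of mould_top in the frame of stand above 0.064 m).
It fails at once if the knob or the strap's end block is taken between the fingers (distance between the grasp point and lever_knob below 0.013 m or distance between the grasp point and strap_end below 0.013 m).
It fails at once if a bystander is moved by more than 20 mm (distance of any of test_cup, pinch_bowl, rib, bowl_a, bowl_b, beaker, oxide_jar, brush from where it was at the start of the episode above 0.02 m).
It also fails if it takes over 54 s, if anything falls off the work surface, if the arm or the gripper's body presses on something with over 40 N, if the wrist force passes 120 N, or if a joint passes its speed limit or range.

## Working session

There is one attempt and no reset: what is moved stays moved. The work goes in short steps, Python scripts to look and compute and a shell command to move; the robot and the scene stay as the last step left them, time stands still between calls to the robot, and variables do not carry over. Pictures are saved under pics/ and viewed, at most 10 in all, crops included, and the job is handed in when it is done.

```bash
ls; mkdir -p pics; cat > h.py <<'E'
import numpy as np, cv2
from station import manip
from scipy.spatial.transform import Rotation as R
def snap(n):
    o=manip.observe(); s=manip.snapshot(n)
    if 'origin' not in s:
        T=np.eye(4);T[:3,:3]=R.from_quat(o['eef_rot']).as_matrix();T[:3,3]=o['tool_pos']
        M=T@np.array(s['hand_eye']); s['origin']=M[:3,3]; s['rotation']=M[:3,:3]
    s['origin']=np.array(s['origin']);s['rotation']=np.array(s['rotation'])
    return s
def ray(s,u,v):
    K=np.array([[s['fx'],0,s['cx']],[0,s['fy'],s['cy']],[0,0,1]],float)
    p=cv2.undistortPoints(np.array([[[u,v]]],float),K,np.array([s['k1'],0,0,0.]))[0,0]
    return s['origin'], s['rotation']@np.array([p[0],p[1],1])
def onz(s,u,v,z):
    o,d=ray(s,u,v); return o+d*(z-o[2])/d[2]
def tri(a,pa,b,pb):
    o1,d1=ray(a,*pa);o2,d2=ray(b,*pb)
    d1=d1/np.linalg.norm(d1);d2=d2/np.linalg.norm(d2)
    t=np.linalg.lstsq(np.c_[d1,-d2],o2-o1,rcond=None)[0]
    A=o1+t[0]*d1;B=o2+t[1]*d2
    return (A+B)/2,np.linalg.norm(A-B)
def proj(s,P):
    K=np.array([[s['fx'],0,s['cx']],[0,s['fy'],s['cy']],[0,0,1]],float)
    q=s['rotation'].T@(np.array(P,float)-s['origin'])
    r2=(q[0]/q[2])**2+(q[1]/q[2])**2; f=1+s['k1']*r2
    return np.array([s['cx']+s['fx']*f*q[0]/q[2], s['cy']+s['fy']*f*q[1]/q[2]])
E
python3 - <<'E'
from h import *
for n in('scene','top'):
    s=snap(n);cv2.imwrite(f'pics/{n}.png',s['frame']);print(n,s['origin'],s['rotation'].round(3).tolist(),s['fx'],s['k1'])
print(manip.observe())
E
```

```text
pics
scene [ 1.40970694 -0.20435174  0.80745803] [0.691, 0.567, -0.288, -0.342] 476.23083654463596 -0.1030688541382181
top [ 0.38785424 -0.02085972  1.08675869] [-0.699, 0.714, -0.029, 0.024] 464.37268116108515 0.026993795705615612
{'t': 0.1, 'qpos': array([-1.55180241e+00,  2.59254807e-01,  1.53596202e+00,  3.96375533e-06,
        1.34803073e+00, -2.02813083e-01]), 'qvel': array([-3.20210965e-06, -1.24767381e-03, -2.74833211e-03, -1.43951743e-03,
        1.20181136e-03,  1.07730635e-03]), 'joint_efforts': array([ 3.46803427e-03, -4.38206899e+01, -2.84644210e+01,  7.20949704e-02,
        3.60478449e-02, -5.03712613e-05]), 'tool_pos': array([ 0.12100401, -0.53603632,  0.23191375]), 'eef_rot': array([ 9.93856216e-01,  1.10675821e-01,  7.78679887e-05, -8.23780685e-04]), 'contact_force': array([-0.41381319,  0.18594646,  0.49723106]), 'torque': array([-0.03136931,  0.04787034, -0.0053167 ]), 'finger_force': 0.0, 'finger_gap': 1.0047079702326565}
```

View pics/scene.png

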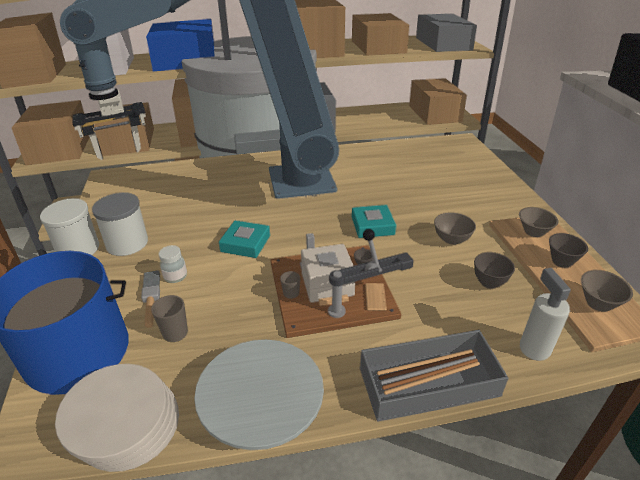

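View pics/top.png

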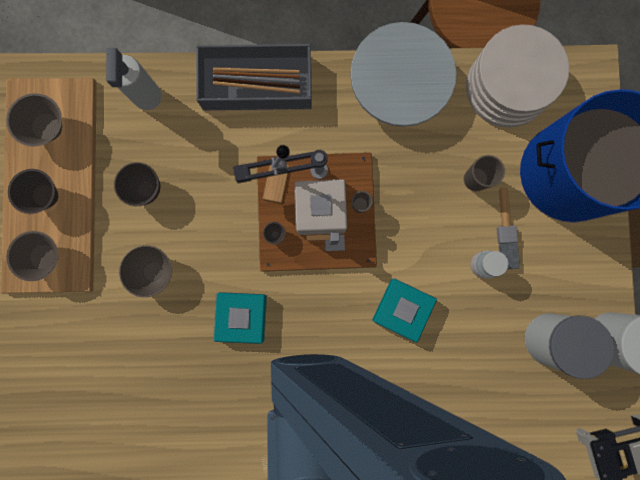

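The scene view shows the board with the white plaster mould at (325,275), the pivot post at (337,305), the strap end at (405,262) and the knob at (369,235). The top view shows the mould at (320,207), pivot (319,157), strap end (240,173), knob (283,152) and stop post (335,240). There are three mould_top candidates in the top view: white plaster (320,207) and turquoise (240,318) and (405,310). The white one on the wooden board, under the strap, is the one meant. I'll confirm it in the crops.

```bash
sed -i "s/s\['rotation'\]=np.array(s\['rotation'\])$/q=np.array(s['rotation']);s['rotation']=q if q.ndim==2 else R.from_quat(q).as_matrix()/" h.py
python3 - <<'E'
from h import *
a=snap('top');b=snap('scene')
cv2.imwrite('pics/c1.png',cv2.resize(a['frame'][140:280,230:390],None,fx=4,fy=4,interpolation=cv2.INTER_CUBIC))
cv2.imwrite('pics/c2.png',cv2.resize(b['frame'][220:340,260:420],None,fx=4,fy=4,interpolation=cv2.INTER_CUBIC))
for s,(x0,y0,x1,y1),n in((a,(230,140,390,280),'top'),(b,(260,220,420,340),'scene')):
    f=s['frame'][y0:y1,x0:x1]; hsv=cv2.cvtColor(f,cv2.COLOR_BGR2HSV)
    for nm,m in(('black',hsv[...,2]<32),('grey',(hsv[...,1]<45)&(hsv[...,2]>40)&(hsv[...,2]<150))):
        k,_,st,c=cv2.connectedComponentsWithStats(m.astype(np.uint8))
        print(n,nm,[(st[i].tolist(),(c[i]+[x0,y0]).round(1).tolist()) for i in range(1,k) if st[i][4]>20])
print(onz(a,320,157,.13),onz(a,240,173,.13),onz(a,320,205,.1),a['rotation'].round(2),b['rotation'].round(2))
E
```

```text
top black [([47, 6, 12, 12, 116], [282.6, 151.5]), ([56, 17, 20, 4, 21], [295.5, 158.4])]
top grey [([3, 10, 95, 31, 1057], [285.8, 165.7]), ([65, 40, 52, 71, 1495], [324.6, 214.1]), ([122, 51, 20, 21, 177], [361.2, 201.7]), ([35, 82, 20, 22, 131], [277.0, 234.0])]
scene black [([103, 10, 11, 10, 57], [367.0, 234.9])]
scene grey [([46, 14, 9, 15, 103], [309.9, 240.7]), ([40, 19, 113, 79, 2808], [348.2, 273.8]), ([23, 64, 11, 14, 43], [287.1, 291.7])]
[ 0.65132629 -0.02852295  0.13      ] [0.62034863 0.13897622 0.13      ] [ 0.55495731 -0.026655    0.1       ] [[-0.02 -1.    0.07]
 [-1.    0.02 -0.01]
 [ 0.01 -0.07 -1.  ]] [[ 0.19  0.59 -0.79]
 [ 0.98 -0.12  0.15]
 [-0.01 -0.8  -0.6 ]]
```

View pics/c1.png

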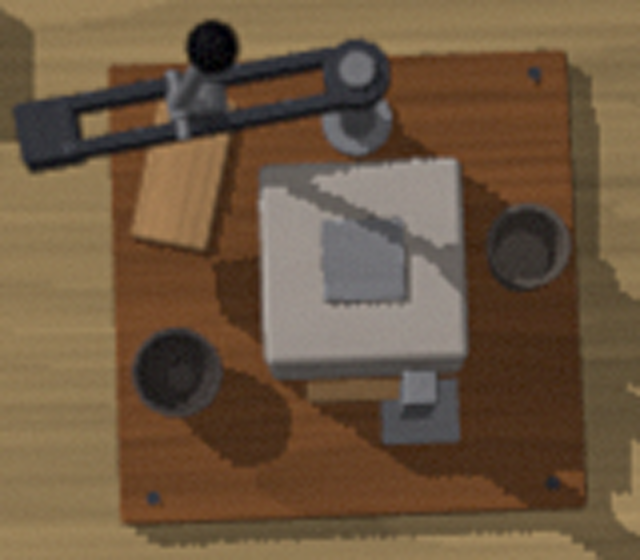

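View pics/c2.png

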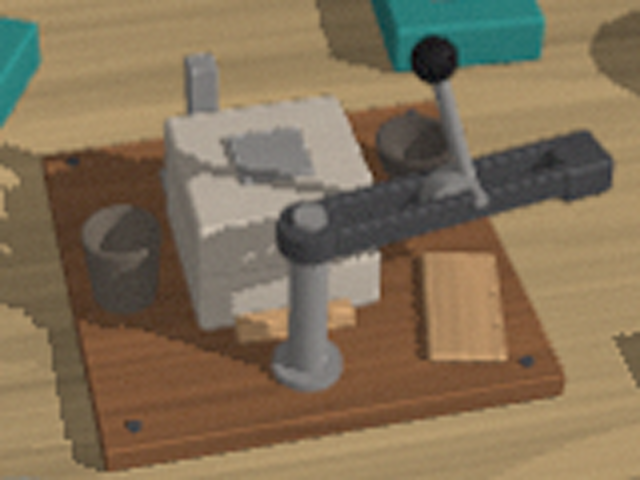

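c1 confirms that the white plaster mould with the pad at (365,262), on the board with strap, pivot (357,66), end block (49,130) and post top (418,384), is the one meant. c2 shows the same parts: pivot (311,215), block (582,153), knob (435,60), pad (270,152).

```bash
python3 - <<'E'
from h import *
a=snap('top');b=snap('scene')
A=lambda x,y:(230+x/4-.4,140+y/4-.4); B=lambda x,y:(260+x/4-.4,220+y/4-.4)
P={}
for n,p,q in(('pivot',A(357,66),B(311,215)),('block',A(49,130),B(582,153)),('knob',(282.6,151.5),(368.3,234.7)),('pad',A(365,262),B(270,152)),('post',A(418,384),B(202,60))):
    P[n],e=tri(a,p,b,q); print(n,P[n].round(4),round(e,4))
Y=P['pivot'];
v=P['block']-Y; print('len',np.linalg.norm(v[:2]),'az',np.degrees(np.arctan2(v[1],v[0])))
w=Y-P['pad']; print('stand x len',np.linalg.norm(w[:2]),'az',np.degrees(np.arctan2(w[1],w[0])))
# board corners' edges at z=.018
for s,F in((a,A),):
    for c in((110,66),(567,52),(122,522),(585,505)): print(onz(s,*F(*c),.018).round(4))
E
```

```text
pivot [ 0.6518 -0.025   0.1363] 0.0022
block [0.623  0.1376 0.1294] 0.0049
knob [0.6387 0.0436 0.2198] 0.0014
pad [ 0.5544 -0.0273  0.1034] 0.0023
post [ 0.4859 -0.0543  0.1255] 0.0004
len 0.16517389427786514 az 100.01898164482972
stand x len 0.09744090851350587 az 1.3566830567778796
[0.6869 0.1175 0.018 ]
[ 0.6904 -0.1499  0.018 ]
[0.4205 0.1134 0.018 ]
[ 0.4249 -0.1529  0.018 ]
```

Lengths match: pivot to end 165 mm and pivot to pad 97 mm, and the heights are right within a few mm. The strap stands at azimuth 100° (joint about 1.41). Next I raise the tool, close the fingers and go to above the far side of the end block.

```bash
python3 -m creep '[[0,0,-6,0,0,0],[0,0,-6,0,0,0],[4.6,-3.63,0,0,0,0],[4.6,-3.63,0,0,0,0],[4.6,-3.63,0,0,0,0],[4.6,-3.63,0,0,0,0],[4.6,-3.63,0,0,0,0],[4.6,-3.63,0,0,0,0],[4.6,-3.63,0,0,0,0],[4.6,-3.63,0,0,0,0],[4.6,-3.63,0,0,0,0],[4.6,-3.63,0,0,0,0],[4.6,-3.63,0,0,0,0],[4.6,-3.63,0,0,0,0],[4.6,-3.63,0,0,0,0],[4.6,-3.63,0,0,0,0],[4.6,-3.63,0,0,0,0]]' 0
python3 -m creep '[[0,0,0,0,0,-8],[0,0,0,0,0,-8],[0,0,0,0,0,-8],[0,0,0,0,0,-8],[0,0,0,0,0,-8],[0,0,0,0,0,-8],[0,0,0,0,0,-8],[0,0,0,0,0,-8],[0,0,0,0,0,-8],[0,0,0,0,0,-8],[0,0,0,0,0,-7.3],[0,0,0,0,0,0],[0,0,0,0,0,0]]'
python3 -c "
from h import *
o=manip.observe();print(o['qpos'].round(2),R.from_quat(o['eef_rot']).as_matrix().round(3))"
```

```text
t: 2.42
tool_pos: [0.6753, 0.1481, 0.3525]
eef_rot: [0.994, 0.111, 0.0, 0.0]
contact_force: [0.2, -0.8, 0.9]
finger_gap: 0.006
finger_force: 0.0
t: 4.05
tool_pos: [0.6743, 0.1464, 0.3525]
eef_rot: [0.644, 0.765, -0.0, -0.0]
contact_force: [-1.1, -0.1, -0.1]
finger_gap: 0.005
finger_force: 0.0
[ 0.05  0.49  0.91  0.    1.74 -0.12] [[-0.171  0.985 -0.   ]
 [ 0.985  0.171  0.   ]
 [ 0.    -0.    -1.   ]]
```

```bash
python3 -m creep '[[0,0,5,0,0,0],[0,0,5,0,0,0],[0,0,5,0,0,0],[0,0,2,0,0,0],[0,0,0,0,0,0]]'
python3 -c "
from h import *
s=snap('scene');cv2.imwrite('pics/d1.png',cv2.resize(s['frame'][160:360,240:480],None,fx=3,fy=3))"
```

```text
t: 4.68
tool_pos: [0.6731, 0.1463, 0.1804]
eef_rot: [0.643, 0.766, -0.002, -0.002]
contact_force: [-0.2, 0.7, 1.0]
finger_gap: 0.005
finger_force: 0.0
```

View pics/d1.png

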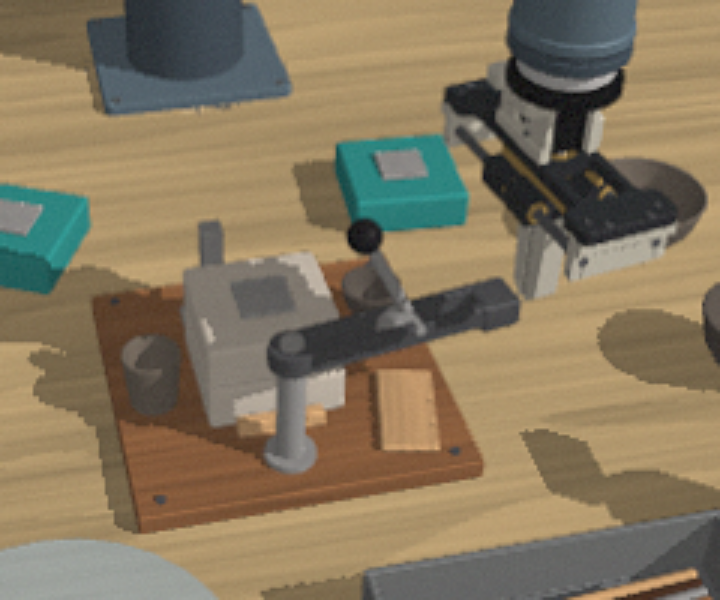

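The picture shows the closed fingertips at crop (540,290), beyond and clear of the end block (500,305), with the gripper body clear of the knob (365,236). Next I descend, approach and start the swing.

```bash
python3 -m creep '[[0,0,2.5,0,0,0],[0,0,2.4,0,0,0],[0,0,0.4,0,0,0],[0,-0.5,0,0,0,0],[0,-0.5,0,0,0,0],[0,-0.5,0,0,0,0],[0,-0.3,0,0,0,0]]' 
python3 -m creep '[[0.15,-0.87,0,0,0,-3],[0.24,-1.45,0,0,0,-5],[0.24,-1.45,0,0,0,-5],[0.24,-1.45,0,0,0,-5],[0.24,-1.45,0,0,0,-5]]'
python3 -c "
from h import *
s=snap('top');cv2.imwrite('pics/d2.png',cv2.resize(s['frame'][110:290,210:410],None,fx=3,fy=3))"
```

```text
t: 5.6
tool_pos: [0.6564, 0.1433, 0.1303]
eef_rot: [0.643, 0.766, 0.0, 0.0]
contact_force: [-0.5, 0.4, -0.6]
finger_gap: 0.005
finger_force: 0.0
t: 6.22
tool_pos: [0.5901, 0.132, 0.13]
eef_rot: [0.476, 0.88, 0.0, 0.0]
contact_force: [1.0, 0.1, 0.1]
finger_gap: 0.006
finger_force: 0.3
```

View pics/d2.png

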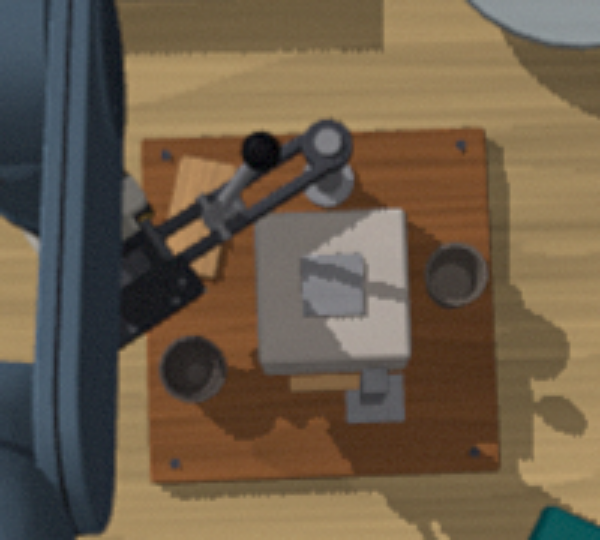

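The strap is following, now at about 122° azimuth (bar from (327,142) towards (165,243)), and the body is clear of the lever. I continue the swing.

```bash
python3 -m creep '[[0.24,-1.45,0,0,0,-5],[0.24,-1.45,0,0,0,-5],[0.24,-1.45,0,0,0,-5],[0.24,-1.45,0,0,0,-5],[0.24,-1.45,0,0,0,-5],[0.24,-1.45,0,0,0,-5],[0.24,-1.45,0,0,0,-5],[0.24,-1.45,0,0,0,-5],[0.24,-1.45,0,0,0,-5],[0.10,-0.58,0,0,0,-2]]'
python3 -m creep '[[0.1,-0.58,0,0,0,-2],[0.1,-0.58,0,0,0,-2],[0.05,-0.29,0,0,0,-1],[0.05,-0.29,0,0,0,-1]]'
python3 -c "
from h import *
o=manip.observe();m=R.from_quat(o['eef_rot']).as_matrix();print(m.round(3))
d=o['tool_pos']-[.6505,-.0255,.13];print((m.T@d).round(4))"
```

```text
t: 7.52
tool_pos: [0.4947, 0.0372, 0.1299]
eef_rot: [0.087, 0.996, 0.0, 0.0]
contact_force: [-1.0, 0.7, -0.5]
finger_gap: 0.005
finger_force: 0.3
t: 8.02
tool_pos: [0.4896, 0.0207, 0.1298]
eef_rot: [0.035, 0.999, 0.0, 0.0]
contact_force: [0.2, 0.1, 0.4]
finger_gap: 0.007
finger_force: 0.3
[[-0.998  0.07   0.   ]
 [ 0.07   0.998  0.   ]
 [-0.     0.    -1.   ]]
[1.637e-01 3.490e-02 1.000e-04]
```

```bash
python3 -m creep '[[0.05,-0.29,0,0,0,-1],[0.05,-0.29,0,0,0,-1],[0.05,-0.29,0,0,0,-1],[0,0,0,0,0,0]]'
python3 -m creep '[[0.05,-0.29,0,0,0,-1],[0,0,0,0,0,0]]'
python3 -m creep '[[0,-0.2,0,0,0,0],[0,0,0,0,0,0]]'
```

```text
t: 8.52
tool_pos: [0.4876, 0.0118, 0.1297]
eef_rot: [0.009, 1.0, -0.0, 0.0]
contact_force: [-0.7, 0.1, -1.0]
finger_gap: 0.002
finger_force: 0.0
t: 8.78
tool_pos: [0.487, 0.0091, 0.1297]
eef_rot: [-0.0, 1.0, -0.0, 0.0]
contact_force: [0.3, -0.1, 0.3]
finger_gap: 0.007
finger_force: 0.0
t: 9.02
tool_pos: [0.487, 0.0071, 0.1296]
eef_rot: [-0.0, 1.0, -0.0, -0.0]
contact_force: [0.0, -0.4, 0.4]
finger_gap: 0.006
finger_force: 0.0
```

```bash
python3 -m creep '[[0,-0.2,0,0,0,0],[0,0,0,0,0,0]]' | sed -n '2p;4p;6p'
python3 -m creep '[[0,-0.15,0,0,0,0],[0,0,0,0,0,0]]'| sed -n '2p;4p;6p'
python3 -m creep '[[0,-0.15,0,0,0,0],[0,0,0,0,0,0]]'| sed -n '2p;4p;6p'
```

```text
tool_pos: [0.487, 0.0051, 0.1296]
contact_force: [-0.1, -0.1, -0.0]
finger_force: 0.0
tool_pos: [0.4869, 0.0041, 0.1296]
contact_force: [0.1, 2.3, -0.3]
finger_force: 1.5
tool_pos: [0.4869, 0.004, 0.1297]
contact_force: [0.3, 8.1, 0.8]
finger_force: 4.3
```

Contact at the stop (8 N, held). I back off, rise, and re-measure the knob.

```bash
python3 -m creep '[[0,2,0,0,0,0],[3,0,-3,0,0,0],[3,0,-6,0,0,0],[0,0,-6,0,0,0],[0,0,-3,0,0,0],[0,0,0,0,0,0]]'
python3 - <<'E'
from h import *
a=snap('top');b=snap('scene')
cv2.imwrite('pics/e.png',np.hstack([cv2.resize(a['frame'][130:270,250:380],(390,420)),cv2.resize(b['frame'][200:340,260:390],(390,420))]))
for s,(x0,y0,x1,y1) in((a,(270,140,380,250)),(b,(290,205,400,330))):
    f=s['frame'][y0:y1,x0:x1]; m=cv2.cvtColor(f,cv2.COLOR_BGR2HSV)[...,2]<32
    k,_,st,c=cv2.connectedComponentsWithStats(m.astype(np.uint8))
    print([(st[i].tolist(),(c[i]+[x0,y0]).round(1).tolist()) for i in range(1,k) if st[i][4]>15])
for P in([.582,-.027,.219],[.6505,-.0255,.13],[.4855,-.03,.13]): print(proj(a,P).round(1),proj(b,P).round(1))
E
```

```text
t: 10.52
tool_pos: [0.4304, 0.0216, 0.3082]
eef_rot: [0.0, 1.0, -0.001, 0.003]
contact_force: [-0.4, 0.2, -0.8]
finger_gap: 0.001
finger_force: 0.0
[([44, 26, 13, 12, 128], [319.9, 171.5])]
[([37, 22, 10, 10, 45], [330.1, 231.7])]
[320.  180.3] [329.3 223.8]
[318.6 157.4] [336.4 275.2]
[322.3 235.8] [319.8 231.8]
```

View pics/e.png

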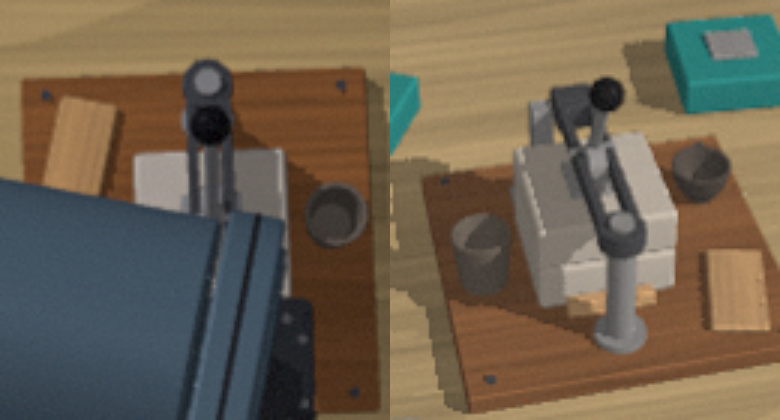

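The strap lies over the mould with its block against the post. The knob is at top (319.9,171.5) and scene (331.5,231.5), leaning towards the pivot.

```bash
python3 - <<'E'
from h import *
a=snap('top');b=snap('scene')
p,e=tri(a,(319.9,171.5),b,(331.5,231.5));print(p,e)
d=p-[.5555,-.028,.127];print(np.linalg.norm(d),np.degrees(np.arctan2(d[2],d[0])))
E
```

```text
[ 0.60076988 -0.0266842   0.21165577] 0.0008681167785297027
0.09600881783938817 61.864248985064584
```

```bash
python3 -m creep '[[-4.1,-1.2,0,0,0,0],[-4.2,-1.2,0,0,0,0],[-4.2,-1.2,0,0,0,0],[-4.1,-1.2,0,0,0,0],[0,0,3,0,0,0],[0,0,2,0,0,0],[0,0,0,0,0,0]]'
python3 -c "
from h import *
o=manip.observe();print(o['tool_pos'],R.from_quat(o['eef_rot']).as_matrix().round(3))
s=snap('scene');cv2.imwrite('pics/g.png',cv2.resize(s['frame'][180:300,270:400],None,fx=4,fy=4))"
```

```text
t: 11.6
tool_pos: [0.5934, -0.0255, 0.2519]
eef_rot: [-0.0, 1.0, 0.001, -0.004]
contact_force: [-0.0, -0.1, 0.8]
finger_gap: 0.005
finger_force: 0.0
[ 0.59343523 -0.02549517  0.25188611] [[-1.    -0.    -0.007]
 [-0.     1.     0.002]
 [ 0.007  0.002 -1.   ]]
```

View pics/g.png

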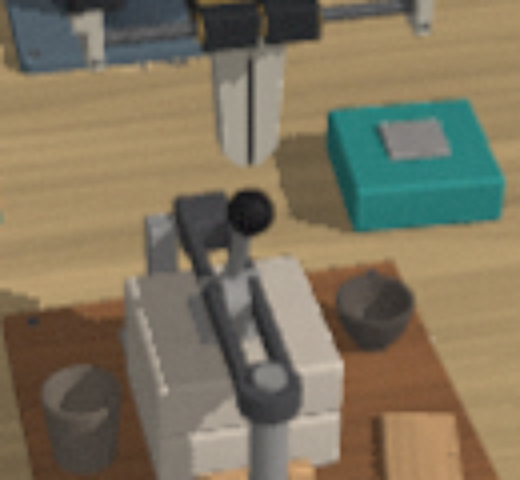

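The fingertips (249,163) are straight above the knob (250,212), so I touch down and follow the arc.

```bash
python3 -m creep '[[-0.2,0,0.8,0,0,0],[0,0,0.5,0,0,0],[0,0,0.3,0,0,0],[0,0,0,0,0,0]]'|sed -n '2p;4p'
python3 -m creep '[[-0.4,0,0.28,0,0,0],[-0.4,0,0.28,0,0,0],[-0.4,0,0.28,0,0,0],[-0.4,0,0.28,0,0,0],[0,0,0,0,0,0]]'|sed -n '2p;4p'
python3 -c "
from h import *
s=snap('scene');f=s['frame'][210:300,290:400];m=cv2.cvtColor(f,cv2.COLOR_BGR2HSV)[...,2]<32
k,_,st,c=cv2.connectedComponentsWithStats(m.astype(np.uint8));print([(st[i].tolist(),(c[i]+[290,210]).round(1)) for i in range(1,k) if st[i][4]>10])
import math
for d in(62,55,50,45,40,30,15.5):print(d,proj(s,[.5555+.095*math.cos(math.radians(d)),-.027,.127+.095*math.sin(math.radians(d))]).round(1))"
```

```text
tool_pos: [0.5969, -0.0257, 0.2395]
contact_force: [-0.5, -1.0, 0.5]
tool_pos: [0.6141, -0.0257, 0.2287]
contact_force: [2.4, 0.5, 4.2]
[([38, 26, 10, 8, 38], array([331.5, 240. ]))]
62 [331.1 231.6]
55 [332.  236.6]
50 [332.7 240.3]
45 [333.3 244.1]
40 [333.8 247.9]
30 [334.7 255.7]
15.5 [335.5 266.4]
```

```bash
python3 -m creep '[[-0.35,0,0.35,0,0,0],[-0.35,0,0.35,0,0,0],[-0.35,0,0.35,0,0,0],[-0.35,0,0.35,0,0,0],[0,0,0,0,0,0]]'|sed -n '2p;4p'
python3 -m creep '[[-0.3,0,0.45,0,0,0],[-0.3,0,0.45,0,0,0],[-0.3,0,0.45,0,0,0],[0,0,0,0,0,0]]'|sed -n '2p;4p'
python3 -m creep '[[-0.2,0,0.4,0,0,0],[-0.2,0,0.4,0,0,0],[-0.15,0,0.4,0,0,0],[0,0,0,0,0,0]]'|sed -n '2p;4p'
```

```text
tool_pos: [0.6294, -0.0258, 0.2166]
contact_force: [4.9, 1.2, 9.7]
tool_pos: [0.6405, -0.0258, 0.2046]
contact_force: [8.8, 0.8, 12.3]
tool_pos: [0.6475, -0.0259, 0.1937]
contact_force: [11.4, 2.5, 14.4]
```

The fingertip has run about 5 mm ahead of the ball (x force), so I shift it back and then finish pushing down.

```bash
python3 -m creep '[[0.4,0,0,0,0,0],[0.4,0,0,0,0,0],[0,0,0,0,0,0]]'|sed -n '2p;4p'
python3 -m creep '[[-0.1,0,0.4,0,0,0],[-0.1,0,0.3,0,0,0],[0,0,0,0,0,0]]'|sed -n '2p;4p'
```

```text
tool_pos: [0.6386, -0.0261, 0.1935]
contact_force: [8.5, 1.5, 13.9]
tool_pos: [0.6402, -0.0261, 0.1855]
contact_force: [8.2, 0.8, 10.8]
```

```bash
python3 -m creep '[[0,0,0.3,0,0,0],[0,0,0.3,0,0,0],[0,0,0,0,0,0]]'|sed -n '2p;4p'
python3 -m creep '[[0,0,0.2,0,0,0],[0,0,0,0,0,0]]'|sed -n '2p;4p'
python3 -m creep '[[0,0,0.2,0,0,0],[0,0,0,0,0,0]]'|sed -n '2p;4p'
```

```text
tool_pos: [0.6399, -0.0261, 0.1795]
contact_force: [8.4, 0.7, 11.6]
tool_pos: [0.6403, -0.0262, 0.1781]
contact_force: [9.0, 1.5, 14.0]
tool_pos: [0.6408, -0.0262, 0.1771]
contact_force: [8.0, 0.9, 16.6]
```

```bash
python3 -m creep '[[0,0,0.2,0,0,0],[0,0,0.1,0,0,0],[0,0,0,0,0,0]]'|sed -n '2p;4p'
python3 -m creep '[[0,0,0.2,0,0,0],[0,0,0.1,0,0,0],[0,0,0,0,0,0],[0,0,0,0,0,0]]'|sed -n '2p;4p'
python3 -c "
from h import *
s=snap('scene');cv2.imwrite('pics/k.png',cv2.resize(s['frame'][200:320,270:400],None,fx=4,fy=4))"
```

```text
tool_pos: [0.6414, -0.0263, 0.1752]
contact_force: [6.7, 1.5, 21.7]
tool_pos: [0.642, -0.0264, 0.1738]
contact_force: [5.0, 1.6, 27.7]
```

View pics/k.png

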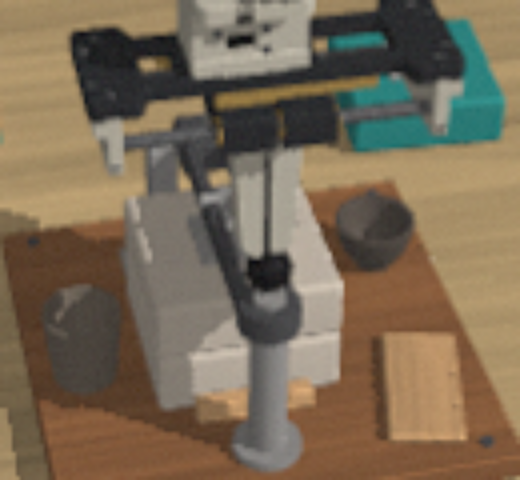

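The knob is at crop (268,270), i.e. frame (337,267.5), against a predicted (335.5,266.4) for fully down. I lift off and check.

```bash
python3 -m creep '[[0,0,-0.6,0,0,0],[0,0,-1.5,0,0,0],[0,0,-4,0,0,0],[4,0,-6,0,0,0],[6,0,0,0,0,0],[6,0,0,0,0,0],[0,0,0,0,0,0]]'
python3 - <<'E'
from h import *
import math
a=snap('top');b=snap('scene');r=[]
for s,(x0,y0,x1,y1) in((a,(300,135,345,185)),(b,(315,240,360,290))):
    f=s['frame'][y0:y1,x0:x1]; m=cv2.cvtColor(f,cv2.COLOR_BGR2HSV)[...,2]<32
    k,_,st,c=cv2.connectedComponentsWithStats(m.astype(np.uint8)); print([(st[i].tolist(),(c[i]+[x0,y0]).round(1)) for i in range(1,k) if st[i][4]>15])
    for d in(26,21,15.5):print(d,proj(s,[.5555+.095*math.cos(math.radians(d)),-.027,.128+.095*math.sin(math.radians(d))]).round(1))
cv2.imwrite('pics/m.png',np.hstack([cv2.resize(a['frame'][130:270,250:380],(390,420)),cv2.resize(b['frame'][200:340,260:390],(390,420))]))
E
```

```text
t: 17.88
tool_pos: [0.4753, -0.0247, 0.2777]
eef_rot: [0.0, 1.0, 0.001, -0.003]
contact_force: [-0.5, 0.4, 0.3]
finger_gap: 0.006
finger_force: 0.0
[]
26 [319.4 156.8]
21 [319.4 156.2]
15.5 [319.3 156. ]
[([17, 21, 9, 10, 43], array([335.3, 266.6]))]
26 [335.  258.3]
21 [335.3 262.1]
15.5 [335.5 266. ]
```

View pics/m.png

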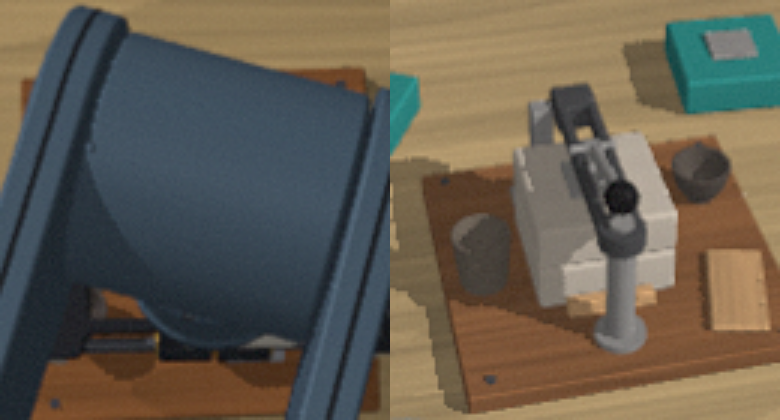

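The knob's centroid is at (335.3,266.6) against a predicted (335.5,266.0) for fully down. The strap is against the post, and the mould and pottery are in place.

```bash
python3 -c "
from station import manip
print(manip.hand_in())"
```

```text
the job is handed in; nothing more can be done
None
```

I swung the strap against the stop post, pushed the cam lever fully down and handed the job in. The last picture shows strap and lever in place and the mould and the pottery on the stand unmoved. The cam's force on the mould was not measured, and the hand-in gave no verdict.

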